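Refill the laundry tablet dispenser

ROBOT

A 6-joint arm with a two-finger parallel gripper is mounted at the origin on the work surface. World frame = base frame: x ahead of the robot, y to its left, z up, the work surface at z = 0. Lengths are in mm, angles in degrees, forces in N, time in s.
With the tool pointing down it reaches from about 350 to 925 mm from the base axis. Payload 6.4 kg.
Tool frame: the origin (TCP) lies where the fingers leave the gripper's body, on its centre line; the fingertips stand 97 mm ahead of it and the grasp point (between the pads) lies 78 mm ahead of it (env.hold_point_z is the distance from the TCP to the grasp point, in mm); z points along the fingers, y is the line along which they close (so a half turn about z gives the same grasp; the last joint's range is limited). The gripper opens to 94 mm and grips with 3 to 60 N. Pads are 16 mm wide; open, the fingers measure 119 mm over their backs; the gripper's body (75 mm by 177 mm) begins 78 mm behind the grasp point.
Start: joints at [64.567, 14.043, 89.255, -0, 76.702, -9.975], TCP at [173.247, 626.498, 302.655] pointing down, gripper open.
Joint ranges: [-179.41, 179.41], [-58.25, 129.5], [7.25, 145.43], [-54.29, 234.29], [11.92, 165.04], [-157.13, 157.13]. Speed limits (degrees/s): [147.25, 147.25, 180, 180, 180, 180].

INTERFACE

Orientations are given as [roll, pitch, yaw] about the fixed x, y, z axes, in that order (R = Rz(yaw) Ry(pitch) Rx(roll)).
In Python, from workcell import readout, cams, env gives the robot as it stands.
- The arm moves only by the shell command python3 -m jog 'ROWS' [FORCE]. ROWS is JSON, one flat list of numbers, 5 for each row, row after row: the opening in per cent of the stroke, from 0 (shut) to 100 (fully open), then the shift along the tool's x, y, z in cm, then the turn about the tool's z in rad. In form: [grip, dx, dy, dz, yaw, grip, dx, dy, dz, yaw, ...]. A call has 1 to 5 rows; each row is the pose to reach, as a shift and turn from the pose commanded when the call began, along the tool's axes at that moment; what a row does not reach only later rows make up. A row lasts 1/12 s, in which the tool goes at most 41.7 mm and 7.16 degrees, less where a joint would pass 70% of its speed; a pose out of reach is approached as far as the arm can. A call with a gripper value outside its range is refused whole. The fingers move at their own pace and stop on an object; FORCE is the grip in N (left out, the last holds). Time passes only in rows, so rows that repeat a pose let the fingers close. It gives the time, the measured TCP pose, the force, the opening and the grip force at its end, in the units of the state.
- readout.observe(): the state, without advancing time (a new reading comes with each control period).
- cams.camera(name): name is "scene" or "side" or "wrist"; returns the picture (400x640x3 uint8, red, green, blue); there is no depth.
- cams.camera_params(name): a dict with "camera_matrix" (3x3 intrinsics, pixels), "R" (3x3) and "t" (3): a world point X has camera coordinates R X + t. Camera axes: x right, y down, z forward; pixel columns grow to the right and rows downward; lengths in mm; the calibration is good to about 2 mm. A picture is of the moment at which its call begins: read the wrist's pose just before it. camera_params takes no time and is no camera call; for the wrist camera it gives the pose at the moment of the call.
- env.hand_in(): hands the job in; it is judged then, once.
The state is a dict: "clock": time; "joint_pos": joint angles; "qd": joint speeds; "joint_torque": joint torques, N m; "eef_pos": TCP position; "tool_rot": TCP orientation; "wrist_force": force on the tool from outside, world axes, zero at the start; "moment": the same for the moment, N m; "gripper_width": finger opening in mm; "finger_force": force on a finger pad.
Only numpy, scipy, OpenCV 4.12 (cv2) and the standard library are available. Lean on these libraries where they do the work, as an engineer would, in place of code of your own. Each camera call takes 0.05 s, during which the arm holds its last target. There are 200 camera calls.

TASK

Refill the spring-fed tablet dispenser: take the long, single-row stick of detergent tablets (not the short one or the double-row one) and lay it flat, tablets up, in the empty channel between the open rail and the spring follower. Then push the rail fully home, so that it presses the stick against the follower, and leave it closed.

Things in the scene. Friction and masses are not known exactly. Their poses are not given: they have to be found in the camera images.
- stick: Stick to load: 5 white tablets in one row on a grey carrier, one rigid block 100 x 26 x 36 high (mm), 80-160 g, lying on the worktop. Origin: centre of underside; x along its length, z up; both ends alike. Look-alikes to leave: a 3-tablet stick 60 x 26 x 36 and a double-row stick 100 x 52 x 36 (places shuffled). A glass jar, 80 wide, 110 high, stands farther left.
- dispenser: Low grey fixed tray. Origin on the worktop under mid-channel; x along the channel to the spring follower, y across, z up. Sizes mm: floor at z 6; 32 wide inside, walls upright to z 14, then flared 45 deg to z 23, base 62 wide; walls x -95 to 58. White follower housing x 60 to 110, 50 wide, 44 high. Lip 3 high on -y side. A loaded stick stands up to z 42.
- rail (a joint): Steel rail, m pulled out: 0 home, 0.07 most, starts 0.05-0.065. In dispenser mm, out by q: pusher face at x = -50-q (28 wide, top z 37); bar behind it 24 wide, top z 21; at its outer end an upright tab to push or pinch, x -109-q to -95-q, 46 wide, z 1 to 61, which meets the tray's end when home. Push to +x: 8 N friction, 14 N in all with a stick against the spring; stays where left.
- follower (a joint): Spring follower, m pressed back towards the dispenser's +x: 0 at rest, 0.03 most. A dark steel plate 28 mm wide, top at z 37 mm, its face at x = +30 mm of the dispenser when at rest, so the gap for the stick runs from the rail's pusher face to there. Spring 1.8 N at rest, 4.2 N at 0.02. Reads about 0.02 with the long stick in and the rail home; 0 with none or the short one.
Things that resemble listed ones, but are neither listed nor needed, are in the scene too. There is more than one size of the dispenser; the job needs the middle-sized.

How it is judged (in metres and radians):
On the way:
1. the long stick lies flat in the channel while the rail is still open (y of stick in the frame of dispenser between -0.01 and 0.01 m and z of stick in the frame of dispenser between 0 and 0.012 m and angle between the x axis of stick and the x axis of dispenser, either way round below 0.175 rad and angle between stick's own z axis and vertical below 0.175 rad and x of stick in the frame of dispenser between -0.09 and 0.02 m and value of joint rail above 0.025 m), for 0.2 s.
At the end, for the whole second after the job is handed in: The long stick lies at rest flat in the channel (within 10 mm of its middle line, underside within 6 mm of the channel floor, within 15 mm of its closed place along the channel, within 10 degrees), the rail is home within 10 mm, and the stick holds the follower pressed back by at least 8 mm (y of stick in the frame of dispenser between -0.01 and 0.01 m and z of stick in the frame of dispenser between 0 and 0.012 m and angle between the x axis of stick and the x axis of dispenser, either way round below 0.175 rad and angle between stick's own z axis and vertical below 0.175 rad and x of stick in the frame of dispenser between -0.015 and 0.015 m and value of joint rail below 0.01 m and value of joint follower above 0.008 m and linear speed of stick below 0.02 m/s); the robot touches nothing.
It also fails if it takes over 48 s, if anything falls off the work surface, if the arm or the gripper's body presses on something with over 40 N, if the wrist force passes 120 N, or if a joint passes its speed limit or range.

## Working session

There is one attempt and no reset: what is moved stays moved. The work goes in short steps, Python scripts to look and compute and a shell command to move; the robot and the scene stay as the last step left them, time stands still between calls to the robot, and variables do not carry over. Pictures are saved under pics/ and viewed, at most 10 in all, crops included, and the job is handed in when it is done.

```bash
mkdir -p pics
cat > h.py <<'E'
import numpy as np, cv2
from workcell import readout, cams, env
def snap(n,f):
    p=cams.camera_params(n); im=cams.camera(n); cv2.imwrite('pics/'+f,im[:,:,::-1]); np.savez('pics/'+f+'.npz',K=p['camera_matrix'],R=p['R'],t=p['t']); return im
def w(f,u,v,z):
    d=np.load('pics/'+f+'.npz'); R=d['R'];t=d['t']; r=R.T@np.linalg.solve(d['K'],[u,v,1.]); c=-R.T@t
    return np.round(c+r*(z-c[2])/r[2],1)
def px(f,X):
    d=np.load('pics/'+f+'.npz'); q=d['K']@(d['R']@np.array(X,float)+d['t']); return np.round(q[:2]/q[2],1)
E
python3 - <<'E'
from h import *
a=snap('scene','a.png');b=snap('side','b.png');c=snap('wrist','c.png')
s=readout.observe();print(s['eef_pos'],s['tool_rot'],s['gripper_width'])
cv2.imwrite('pics/ab.png',np.vstack([cv2.resize(x,(480,300)) for x in(a,b)])[:,:,::-1])
E
```

```text
[173.09319273 626.20891185 301.82457874] [-1.79917286e+02 -1.59761141e-02  1.64542078e+02] 93.92399851678505
```

View pics/a.png

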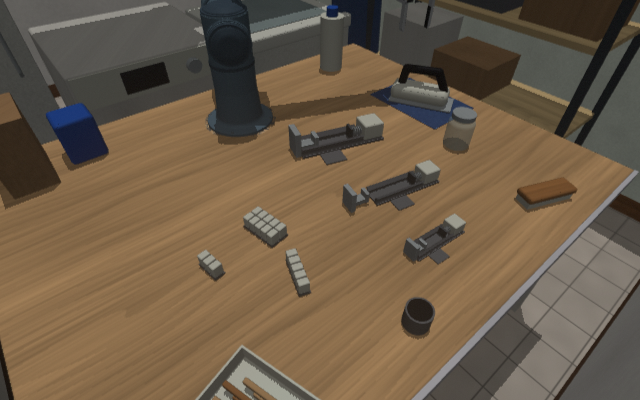

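View pics/c.png

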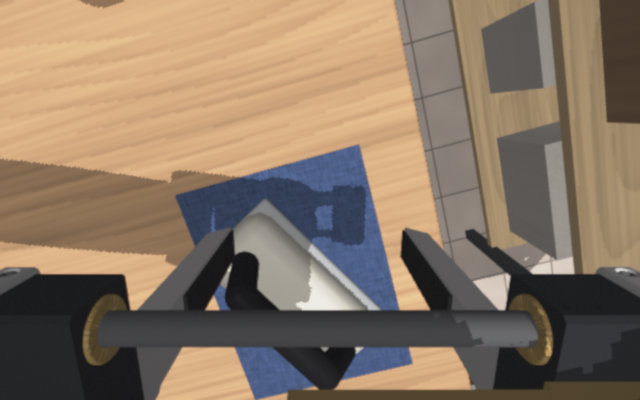

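The scene picture shows the long stick at (297,271), the double at (265,226), the short at (210,264), and three dispensers at (340,137), (392,186) and (437,238). The wrist picture shows only the brush on its mat. I'll enlarge the region that matters.

Run:
```python
from h import *
a=cv2.imread('pics/a.png')
cv2.imwrite('pics/a1.png',cv2.resize(a[105:305,240:480],(720,600),interpolation=cv2.INTER_CUBIC))
```

```text
(no output)
```

View pics/a1.png

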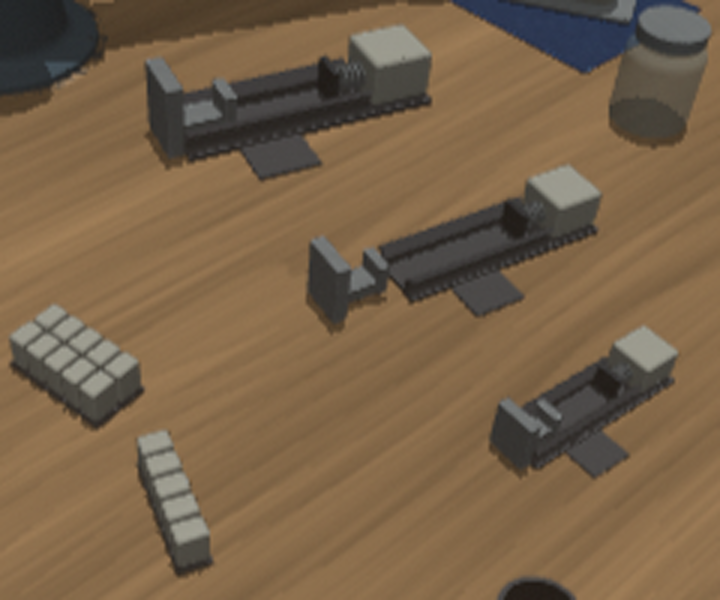

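The crop shows the middle dispenser: housing top corners near (527,178), (568,167), (600,200), (558,210), and tab top corners (311,246), (321,237), (349,272), (337,283). The long stick's top runs from about (153,435) to (193,548).

Run:
```python
from h import *
g=lambda u,v,z:w('a.png',240+u/3-.33,105+v/3-.33,z)
for n,z,P in [('house',44,[(527,178),(568,167),(600,200),(558,210)]),('tab',61,[(311,246),(321,237),(349,272),(337,283)]),('base',0,[(410,300),(597,232)]),('bigbase',0,[(190,158),(430,100)]),('smallbase',0,[(538,466),(672,380)]),('stick',36,[(139,438),(167,432),(207,543),(177,553)]),('stickbot',0,[(178,572),(211,560)]),('jar',0,[(648,140)])]:
    Q=np.array([g(*p,z) for p in P]);print(n,Q.tolist(),Q.mean(0).round(1),np.linalg.norm(np.diff(Q,axis=0),axis=1).round(1))
p=np.load('pics/c.png.npz');print('wristcam',(-p['R'].T@p['t']).round(),p['R'].round(2).tolist(), p['K'][0,0])
```

```text
house [[564.1, 220.1, 44.0], [577.1, 262.5, 44.0], [625.8, 246.6, 44.0], [611.2, 206.1, 44.0]] [594.6 233.8  44. ] [44.3 51.2 43.1]
tab [[523.9, -9.6, 61.0], [520.7, 4.5, 61.0], [566.6, -6.9, 61.0], [570.0, -23.3, 61.0]] [545.3  -8.8  61. ] [14.5 47.3 16.7]
base [[580.4, 58.7, 0.0], [625.8, 258.4, 0.0]] [603.1 158.5   0. ] [204.8]
bigbase [[302.1, 34.0, 0.0], [380.2, 293.3, 0.0]] [341.2 163.6   0. ] [270.8]
smallbase [[767.1, 5.0, 0.0], [779.2, 157.2, 0.0]] [773.2  81.1   0. ] [152.7]
stick [[581.5, -226.8, 36.0], [589.7, -207.8, 36.0], [682.5, -244.0, 36.0], [676.1, -264.2, 36.0]] [ 632.4 -235.7   36. ] [20.7 99.6 21.2]
stickbot [[669.2, -259.4, 0.0], [676.0, -235.8, 0.0]] [ 672.6 -247.6    0. ] [24.6]
jar [[568.4, 415.3, 0.0]] [568.4 415.3   0. ] []
wristcam [103. 646. 383.] [[0.27, 0.96, -0.0], [0.93, -0.26, 0.25], [0.24, -0.07, -0.97]] 339.8099857823009
```

Sizes agree: base 205 mm, tab 47 wide, stick 100 long. The dispenser origin is about (578,150) at yaw 78°, with q about 60. The stick is about (632,-236) at yaw -21°. Moving above the stick.

```bash
python3 -m jog '[100,-14,-14.75,0,0,100,-14,-14.75,0,0,100,-14,-14.75,0,0,100,-14,-14.75,0,0,100,-14,-14.75,0,0]'
python3 -m jog '[100,-14,-14.75,0,0,100,-14,-14.75,0,0,100,-14,-14.75,0,0,100,-14,-14.75,0,0,100,-14,-14.75,0,0]'
python3 -m jog '[100,-14,-14.75,0,0,100,-14,-14.75,0,0,100,-14,-14.75,0,0,100,-14,-14.75,0,0,100,-14,-14.75,0,0]'
python3 -m jog '[100,-14,-14.75,0,0,100,-14,-14.75,0,0,100,-14,-14.75,0,0,100,-14,-14.75,0,0,100,-14,-14.75,0,0]'
```

```text
clock: 0.57
eef_pos: [269.3, 444.9, 302.2]
tool_rot: [-180.0, -0.0, 164.6]
wrist_force: [1.0, -0.3, -0.5]
gripper_width: 93.8
finger_force: 0.0
clock: 0.98
eef_pos: [364.9, 265.4, 302.6]
tool_rot: [-180.0, 0.0, 164.5]
wrist_force: [0.3, -0.2, 0.3]
gripper_width: 93.8
finger_force: 0.0
clock: 1.4
eef_pos: [460.7, 85.7, 302.7]
tool_rot: [-180.0, 0.0, 164.5]
wrist_force: [-1.4, 0.4, 1.0]
gripper_width: 93.7
finger_force: 0.0
clock: 1.82
eef_pos: [556.3, -93.9, 302.4]
tool_rot: [-180.0, -0.0, 164.5]
wrist_force: [0.0, 0.5, 0.1]
gripper_width: 93.9
finger_force: 0.0
```

```bash
python3 -m jog '[100,-11,-11.5,0,0.1,100,-11,-11.5,0,0.1,100,-11,-11.5,0,0.1,100,-11,-11.5,0,0.1,100,-11,-11.5,0,0.1]'
python3 - <<'E'
from h import *
snap('wrist','d.png'); s=readout.observe();print(s['eef_pos'],s['tool_rot'])
E
```

```text
clock: 2.23
eef_pos: [632.2, -236.9, 301.4]
tool_rot: [-179.9, 0.0, 158.5]
wrist_force: [-0.3, -0.4, 1.1]
gripper_width: 93.9
finger_force: 0.0
[ 631.44848123 -234.33644263  301.36267436] [ 1.79994692e+02 -7.47321812e-02  1.58624743e+02]
```

View pics/d.png

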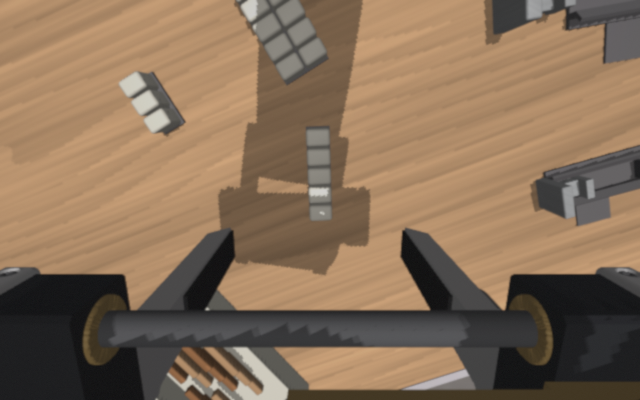

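The long stick (5 tablets) lies directly below, with top corners about (306,127), (329,126), (331,220) and (309,221).

Run:
```python
from h import *
Q=np.array([w('d.png',u,v,36) for u,v in [(306,127),(329,126),(331,220),(309,221)]])
print(Q.tolist(),Q.mean(0),np.linalg.norm(np.diff(Q,axis=0),axis=1))
d=(Q[2]+Q[3]-Q[0]-Q[1])/2;print(np.degrees(np.arctan2(d[1],d[0])))
s=readout.observe();e=(Q.mean(0)-s['eef_pos'])[:2];y=np.radians(s['tool_rot'][2]);c,n=np.cos(y),np.sin(y)
print('tool shift mm',c*e[0]+n*e[1], n*e[0]-c*e[1])
```

```text
[[575.7, -226.2, 36.0], [583.3, -204.5, 36.0], [676.2, -237.9, 36.0], [668.6, -260.3, 36.0]] [ 625.95  -232.225   36.   ] [22.99239005 98.72167948 23.65417511]
-19.965772679547335
tool shift mm 5.889826225673382 -0.037853670377803184
```

```bash
python3 -m jog '[60,0.6,0,4,-0.024,60,0.6,0,8,-0.024,60,0.6,0,12,-0.024,60,0.6,0,15,-0.024,60,0.6,0,17,-0.024]'
python3 -m jog '[60,0,0,1.6,0,60,0,0,1.6,0,20,0,0,1.6,0,10,0,0,1.6,0,10,0,0,1.6,0]' 25
python3 -m jog '[10,0,0,0,0,10,0,0,0,0,10,0,0,0,0,10,0,0,0,0,10,0,0,0,0]' 25
```

```text
clock: 2.7
eef_pos: [623.3, -227.1, 128.3]
tool_rot: [179.9, -0.4, 160.2]
wrist_force: [-0.1, -0.3, 1.1]
gripper_width: 63.9
finger_force: 0.0
clock: 3.12
eef_pos: [626.4, -229.6, 118.8]
tool_rot: [-180.0, 0.2, 160.2]
wrist_force: [-0.2, 1.2, -0.1]
gripper_width: 39.6
finger_force: 0.0
clock: 3.53
eef_pos: [626.2, -229.9, 118.2]
tool_rot: [-180.0, 0.1, 160.2]
wrist_force: [-0.4, -0.4, 5.8]
gripper_width: 25.8
finger_force: 25.0
```

Gripped at 25.8 mm. Lifting, carrying over the channel and turning to yaw 78°.

```bash
python3 -m jog '[10,0,0,-3,0,10,0,0,-6,0,10,0,0,-9,0,10,0,0,-11,0,10,0,0,-11,0]' 
python3 -m jog '[10,8.5,15.35,0,0,10,8.5,15.35,0,0,10,8.5,15.35,0,0,10,8.5,15.35,0,0,10,8.5,15.35,0,0]' 
python3 -m jog '[10,8.45,15.35,0,0,10,8.45,15.35,0,0,10,8.45,15.35,0,0,10,8.45,15.35,0,0,10,8.45,15.35,0,0]' 
python3 -m jog '[10,0,0,0,0.12,10,0,0,0,0.24,10,0,0,0,0.36,10,0,0,0,0.48,10,0,0,0,0.6]' 
python3 -m jog '[10,0,0,0,0.12,10,0,0,0,0.24,10,0,0,0,0.36,10,0,0,0,0.48,10,0,0,0,0.6]' 
python3 -m jog '[10,0,0,0,0.12,10,0,0,0,0.235,10,0,0,0,0.235,10,0,0,0,0.235]'
python3 - <<'E'
from h import *
s=readout.observe();snap('wrist','e.png'); snap('scene','f.png');snap('side','g.png');print(s['eef_pos'],s['tool_rot'])
E
```

```text
clock: 3.95
eef_pos: [627.5, -230.4, 232.3]
tool_rot: [-179.9, 0.5, 160.2]
wrist_force: [0.4, -0.7, 0.2]
gripper_width: 25.6
finger_force: 25.0
clock: 4.37
eef_pos: [595.2, -50.9, 223.9]
tool_rot: [179.9, -0.3, 160.4]
wrist_force: [0.4, -0.0, -1.5]
gripper_width: 26.1
finger_force: 25.0
clock: 4.78
eef_pos: [568.0, 121.3, 224.7]
tool_rot: [180.0, -0.2, 160.4]
wrist_force: [-0.8, 0.3, -0.4]
gripper_width: 25.6
finger_force: 25.0
clock: 5.2
eef_pos: [569.7, 116.2, 224.9]
tool_rot: [-179.9, -0.1, 125.4]
wrist_force: [0.2, -0.6, -0.1]
gripper_width: 25.5
finger_force: 25.0
clock: 5.62
eef_pos: [569.7, 116.1, 224.9]
tool_rot: [-179.9, 0.0, 91.1]
wrist_force: [0.0, 0.2, -0.8]
gripper_width: 25.7
finger_force: 25.0
clock: 5.95
eef_pos: [569.8, 116.3, 225.4]
tool_rot: [-179.9, 0.0, 78.1]
wrist_force: [0.4, -0.5, -1.0]
gripper_width: 25.6
finger_force: 25.0
[569.80392579 116.31851208 225.37449807] [-1.79896399e+02  2.90517618e-02  7.81073085e+01]
```

View pics/e.png

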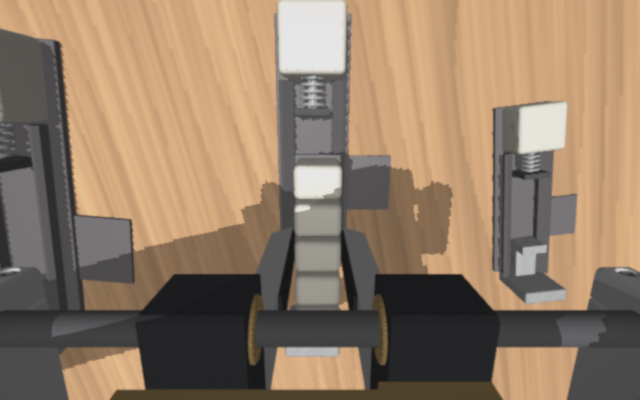

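The held stick points up the image at x≈318, the middle dispenser's housing top spans (279..347, 2..73), and the follower plate's front is near (314,113). Measuring the centre line.

Run:
```python
from h import *
f='e.png';im=cv2.imread('pics/e.png')
cv2.imwrite('pics/e1.png',cv2.resize(im[0:240,230:410],(600,800)[:1]+(800,) if 0 else (450,600),interpolation=cv2.INTER_CUBIC))
```

```text
(no output)
```

View pics/e1.png

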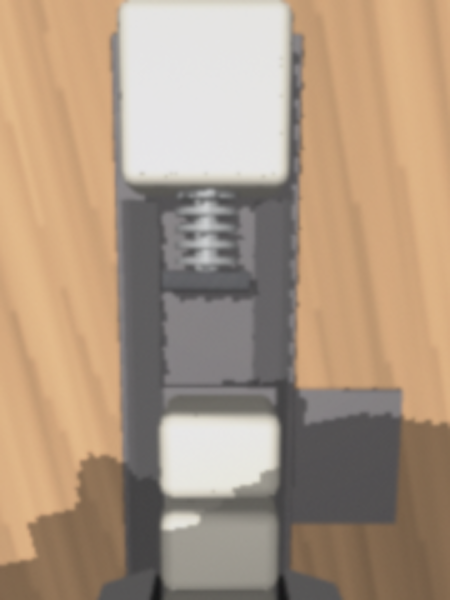

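Run:
```python
from h import *
g=lambda u,v,z:w('e.png',230+u/2.5-.3,v/2.5-.3,z)
O=np.array([578,150.]);a=np.radians(78);X=np.array([np.cos(a),np.sin(a)]);Y=np.array([-X[1],X[0]])
for n,z,P in [('house',44,[(121,100),(291,100),(121,180),(291,180),(206,185)]),('foll',37,[(163,290),(255,290)]),('floor',6,[(162,215),(257,215),(163,375),(254,375)]),('base',0,[(113,60),(301,60),(123,450),(295,380)]),('wallz23',23,[(122,200),(126,450),(296,230),(293,370)]),('stick top',143,[(160,415),(279,415),(160,590),(279,590)])]:
    for p in P:
        q=g(*p,z)[:2]; print(n,p,q,'disp',((q-O)@X).round(1),((q-O)@Y).round(1))
```

```text
house (121, 100) [567.4 241.7] disp 87.5 29.4
house (291, 100) [614.9 231.6] disp 87.5 -19.1
house (121, 180) [562.4 220.8] disp 66.0 30.0
house (291, 180) [610.9 210.5] disp 66.0 -19.6
house (206, 185) [586.3 214.3] disp 64.6 5.3
foll (163, 290) [566.9 187.9] disp 34.8 18.7
foll (255, 290) [594.7 182. ] disp 34.8 -9.7
floor (162, 215) [570.  211.8] disp 58.8 20.7
floor (257, 215) [601.3 205.2] disp 58.8 -11.3
floor (163, 375) [558.3 159.4] disp 5.1 21.2
floor (254, 375) [589.7 152.8] disp 5.2 -10.9
base (113, 60) [564.8 263. ] disp 107.8 36.4
base (301, 60) [625.3 250.2] disp 107.8 -25.4
base (123, 450) [537.3 135.1] disp -23.0 36.7
base (295, 380) [603.9 147.3] disp 2.7 -25.9
wallz23 (122, 200) [559.5 217.5] disp 62.2 32.1
wallz23 (126, 450) [541.9 138.9] disp -18.4 33.0
wallz23 (296, 230) [611.7 197.2] disp 53.2 -23.2
wallz23 (293, 370) [602.5 153.7] disp 8.7 -23.2
stick top (160, 415) [568.2 165. ] disp 12.6 12.7
stick top (279, 415) [590.8 160.3] disp 12.7 -10.4
stick top (160, 590) [560.1 129.8] disp -23.5 13.3
stick top (279, 590) [584.  124.7] disp -23.5 -11.1
```

All features agree: the channel centre is 4 mm to +Y of the stick's line, with the angle right. Shift tool y -4 mm and lower by 100 mm in steps.

```bash
python3 -m jog '[10,0,-0.4,2,0,10,0,-0.4,4,0,10,0,-0.4,6,0,10,0,-0.4,7,0,10,0,-0.4,7,0]' 
python3 -m jog '[10,0,0,1,0,10,0,0,2,0,10,0,0,2.5,0,10,0,0,2.5,0,10,0,0,2.5,0]'
python3 - <<'E'
from h import *
s=readout.observe();a=snap('wrist','i.png');b=snap('scene','j.png');print(s['eef_pos'],s['tool_rot'],s['wrist_force'])
A=cv2.resize(a[0:240,200:440],(390,390),interpolation=2);B=cv2.resize(b[100:230,330:460],(390,390),interpolation=2)
cv2.imwrite('pics/ij.png',np.hstack([A,B])[:,:,::-1])
E
```

```text
clock: 6.52
eef_pos: [564.6, 117.6, 153.9]
tool_rot: [-179.7, 0.1, 78.0]
wrist_force: [-0.9, 0.4, -1.0]
gripper_width: 25.6
finger_force: 25.0
clock: 6.93
eef_pos: [566.2, 117.7, 131.6]
tool_rot: [-180.0, 0.0, 78.0]
wrist_force: [-0.6, 0.4, -1.5]
gripper_width: 25.4
finger_force: 25.0
[566.22473458 117.73084342 131.61439037] [-1.79991264e+02  5.83083681e-04  7.79753304e+01] [-0.60611496  0.40716853 -1.51549703]
```

View pics/ij.png

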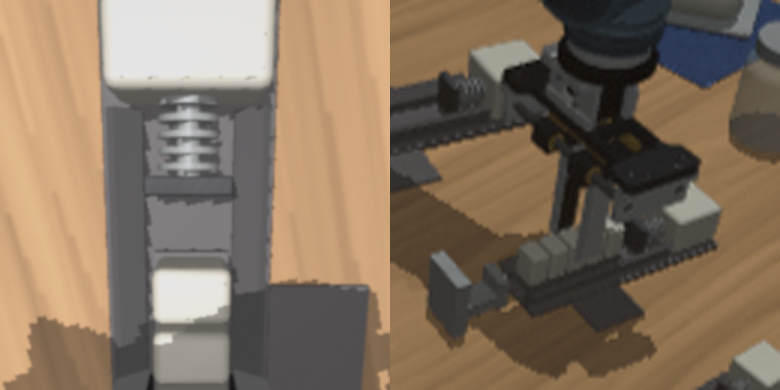

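The stick is centred in the channel (image centre 192 against follower 190), with both ends clear. Lowering the last 7 mm, releasing and rising.

```bash
python3 -m jog '[10,0,0,0.3,0,10,0,0,0.6,0,10,0,0,0.7,0,10,0,0,0.7,0,10,0,0,0.7,0]' 
python3 -m jog '[45,0,0,0,0,45,0,0,0,0,45,0,0,0,0,45,0,0,0,0,45,0,0,0,0]'
python3 -m jog '[45,0,0,-1,0,45,0,0,-3,0,45,0,0,-6,0,45,0,0,-9,0,45,0,0,-9,0]'
python3 - <<'E'
from h import *
s=readout.observe();a=snap('wrist','k.png');print(s['eef_pos'],s['tool_rot'],s['wrist_force'])
E
```

```text
clock: 7.45
eef_pos: [566.1, 117.7, 124.6]
tool_rot: [-180.0, 0.0, 78.0]
wrist_force: [-0.8, 0.5, -0.7]
gripper_width: 25.7
finger_force: 25.0
clock: 7.87
eef_pos: [566.3, 117.7, 124.8]
tool_rot: [180.0, -0.0, 78.0]
wrist_force: [0.1, -0.3, -0.6]
gripper_width: 42.3
finger_force: 0.0
clock: 8.28
eef_pos: [569.5, 117.9, 222.3]
tool_rot: [179.3, -0.2, 78.0]
wrist_force: [0.8, 0.7, 1.8]
gripper_width: 42.4
finger_force: 0.0
[569.47261394 117.87456855 222.29895616] [ 1.79315759e+02 -1.56850544e-01  7.79786327e+01] [0.77009124 0.69806464 1.82283695]
```

View pics/k.png

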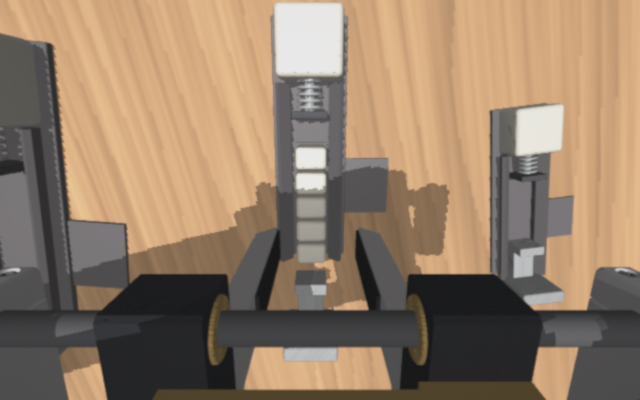

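The stick lies flat and central in the channel (image column 311, rows 147–262). The tab's top is at about (284..338, 346..360). Measuring its outer face.

```bash
python3 - <<'E'
from h import *
O=np.array([574,155.4]);a=np.radians(78);X=np.array([np.cos(a),np.sin(a)]);Y=np.array([-X[1],X[0]])
for u,v,z in [(284,360,61),(338,360,61),(284,347,61),(297,285,37),(326,285,37),(311,147,42),(311,262,42)]:
    q=w('k.png',u,v,z)[:2];print(u,v,q,((q-O)@X).round(1),((q-O)@Y).round(1))
E
python3 -m jog '[0,-4,0,0,0,0,-8,0,0,0,0,-12,0,0,0,0,-16.1,0,0,0,0,-16.1,0,0,0]' 20
```

```text
284 360 [517.   -2.7] -166.5 22.9
338 360 [561.3 -12.6] -167.0 -22.5
284 347 [520.    9.7] -153.7 22.5
297 285 [539.2  50.2] -110.1 12.2
326 285 [563.8  44.7] -110.4 -13.0
311 147 [576.7 164.2] 9.2 -0.8
311 262 [556.2  70.9] -86.4 -0.2
clock: 8.75
eef_pos: [531.2, -44.8, 213.9]
tool_rot: [-179.9, 0.1, 77.6]
wrist_force: [-0.3, 0.3, 0.0]
gripper_width: 12.3
finger_force: 0.0
```

```bash
python3 -m jog '[0,0,0,3,0,0,0,0,6,0,0,0,0,8.5,0,0,0,0,8.7,0,0,0,0,8.7,0]'
python3 -m jog '[0,0.8,0,0,0,0,1.6,0,0,0,0,2.4,0,0,0,0,3.2,0,0,0,0,4,0,0,0]'
python3 -m jog '[0,0.6,0,0,0,0,1.2,0,0,0,0,1.8,0,0,0,0,2.4,0,0,0,0,3,0,0,0]'
```

```text
clock: 9.17
eef_pos: [531.3, -39.1, 125.8]
tool_rot: [-179.7, -0.0, 78.0]
wrist_force: [-0.4, -0.1, -0.8]
gripper_width: 0.3
finger_force: 0.0
clock: 9.58
eef_pos: [542.1, -1.1, 129.6]
tool_rot: [179.8, 0.2, 78.1]
wrist_force: [-2.2, -8.8, 2.1]
gripper_width: 0.7
finger_force: 4.4
clock: 10.0
eef_pos: [548.2, 27.5, 129.6]
tool_rot: [179.8, 0.3, 78.1]
wrist_force: [-2.8, -13.8, 2.0]
gripper_width: 0.6
finger_force: 6.6
```

```bash
python3 -m jog '[0,0.3,0,0,0,0,0.6,0,0,0,0,0.9,0,0,0,0,1.1,0,0,0,0,1.1,0,0,0]'
python3 -m jog '[0,0.1,0,0,0,0,0.2,0,0,0,0,0.2,0,0,0]'
python3 -m jog '[0,0.1,0,0,0,0,0.2,0,0,0,0,0.2,0,0,0]'
```

```text
clock: 10.42
eef_pos: [550.4, 38.0, 129.6]
tool_rot: [179.8, 0.3, 78.1]
wrist_force: [-2.4, -11.9, 3.6]
gripper_width: 0.4
finger_force: 6.2
clock: 10.67
eef_pos: [550.7, 39.3, 129.7]
tool_rot: [179.8, 0.4, 78.1]
wrist_force: [-4.2, -16.0, 4.3]
gripper_width: 0.5
finger_force: 8.0
clock: 10.92
eef_pos: [550.9, 39.6, 129.7]
tool_rot: [179.9, 0.6, 78.2]
wrist_force: [-6.1, -22.7, 5.3]
gripper_width: 0.4
finger_force: 12.1
```

The force has jumped to 23 N and motion has stopped, so the tab is home against the tray. Backing off, rising and checking.

```bash
python3 -m jog '[0,-0.5,0,0,0,0,-1.5,0,0,0,0,-3,0,0,0,0,-3,0,-2,0,0,-3,0,-5,0]'
python3 -m jog '[0,0,0,-3,0,0,0,0,-6,0,0,3,0,-8,0,0,6,0,-8,0,0,6,0,-8,0]'
python3 - <<'E'
from h import *
s=readout.observe();a=snap('wrist','l.png');b=snap('scene','m.png');print(s['clock'],s['eef_pos'],s['wrist_force'])
A=cv2.resize(a[0:400,170:450],(280,400));B=cv2.resize(b[120:250,330:460],(400,400),interpolation=2)
cv2.imwrite('pics/lm.png',np.hstack([A,B])[:,:,::-1])
E
```

```text
clock: 11.33
eef_pos: [542.2, 14.2, 176.0]
tool_rot: [-179.7, -0.0, 77.9]
wrist_force: [0.3, -0.3, -0.1]
gripper_width: 0.5
finger_force: 0.0
clock: 11.75
eef_pos: [557.9, 76.4, 261.0]
tool_rot: [179.7, -0.2, 78.2]
wrist_force: [-1.0, -0.9, -0.3]
gripper_width: 0.2
finger_force: 0.0
11.75 [557.93286524  76.37423727 260.96844514] [-1.01203097 -0.893503   -0.34628734]
```

View pics/lm.png

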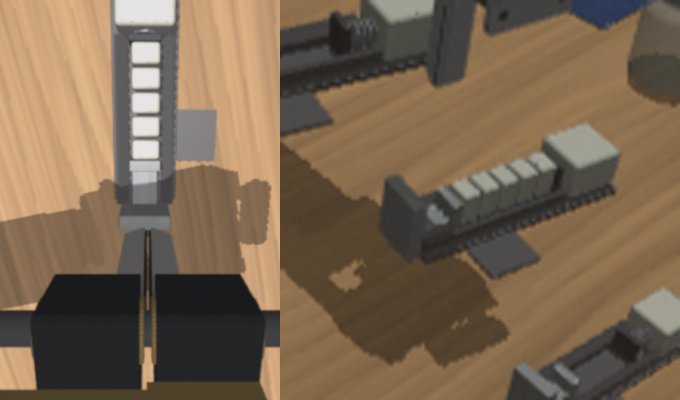

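Both views show the tab against the tray end. The stick lies flat between pusher and follower, the follower is pressed back to near its housing, and the gripper is clear.

```bash
python3 -c "
from workcell import env
print(env.hand_in())"
```

```text
the job is handed in; nothing more can be done
None
```

I laid the long stick flat in the middle dispenser's channel and pushed the rail home, pressing the stick against the follower. The last pictures showed it closed with the gripper clear; I handed the job in at about 12 s and got no verdict back.

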